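Hang the tin cupboard's lift-off door

TASK

Take the tin door out of its wooden stand and hang it, standing open, on the little cupboard's two upright hinge pins so that both knuckles go fully home; let go of it there, then push it shut until it lies flush against the stop strips, and leave it so. Work gently: feel for the pins and never force the door against the cupboard, and leave the other things on the bench where they are.

Things in the scene. Friction and masses are not known exactly. Their poses are not given: they have to be found in the camera images.
- cabinet: tin cupboard fixed to the bench, 110 deep (x), 150 wide (y), 192 mm high, copper roof; origin under its centre, z up. Open front looks along -x, front face at x=-55; brass stop strips 7 mm proud of it. A copper eave (z 186-192, y -75 to +37) overhangs it by 14 mm, so the door can be lowered on only when open 60 to 120 degrees. Hinge leaf with two upright brass pins at the front's +y side.
- hinge_nominal (a point): nominal hinge axis at the lower pin's foot, the shoulder on which the lower knuckle rests; axes as the cupboard's; at x=-68, y=+50, z=37 mm in its frame. The leaf with both pins was screwed tight in slots, 3.5 to 12 mm off nominal towards the cupboard's +y (not in x or z): feel for the pins. Resting on the pins' tips the door is 18 mm too high; 13 mm or more off it can slip down beside them.
- upper_nominal (a point): nominal foot of the upper pin, 103 mm above the lower foot, off by the same amount. Both pins: 8 mm thick, 18 mm tall, tip stepped down to 6 mm, on a shoulder 16 mm across, 20 mm long. The lower knuckle must pass under the upper shoulder: bring the open door in from the cupboard's front with its knuckles' undersides 20 to 60 (best 40) mm above the feet, then lower it.
- door_center (a point): centre of the door panel, half-way up; axes as the door's. At the start it stands upright in the stand. Grip it across its 10 mm thickness at the top edge (80 mm above this point) with about 40 N, so that it does not turn in the fingers. Hung, the top edge is 182 mm above the bench.
- door: tinned-steel door panel with copper trim, 10 thick (x), 110 wide (y), 160 mm high (z), 0.15 to 0.31 kg; origin at the middle of its lower edge. Outer face looks along -x, with a small brass knob 12 mm proud at y=-44, z=70. Hung and shut, its axes are parallel to the cupboard's; open by an angle a, its yaw is the cupboard's minus a.
- door_hinge (a point): point on the knuckles' axis at the underside of the lower knuckle, at y=+67, z=15 mm in the door's frame, axes as the door's; it meets the lower pin's foot when home. Two dark knuckles at the door's +y edge: tubes 20 mm outside, 11 mm bore, 20 mm long, undersides at z=15 and z=118. Greased: hung, it swings lightly, stays about where it is left, and may spring back a little when let go.
- stand: fixed wooden stand, 75 (x) x 120 (y) x 46 mm high, with a slot 13 mm wide along its y, 34 mm deep, open at both ends, in which the door stands; origin under its centre
- jar: squat amber glass jar with a brass lid, 64 mm across, 95 mm tall; bystander, leave alone; origin under its middle
- bowl: terracotta bowl of tin offcuts, 124 mm across, 34 mm tall; bystander, leave alone; origin under its middle
- cup: copper mug, 68 mm across, 75 mm tall; bystander, leave alone; origin under its middle
- mug: tinned steel mug, 72 mm across, 85 mm tall; bystander, leave alone; origin under its middle
- hammer: hand hammer lying flat, origin below its middle; bystander, leave alone
- wrench: steel wrench lying flat, origin below its middle; bystander, leave alone
- mallet: wooden mallet lying on its side, head 64 mm thick and 110 mm long; bystander, leave alone; origin under its middle
Things that resemble listed ones, but are neither listed nor needed, are in the scene too. Leave any pink look-alike of the stand alone.

How it is judged:
By the outcome, as a careful person would: the job done as asked, in the order asked, and still so for the second after the job is handed in, with the robot touching nothing.
It also fails if it takes over 72 s, if anything falls off the work surface, if the arm or the gripper's body presses on something with over 40 N, if the wrist force passes 120 N, or if a joint passes its speed limit or range.

ROBOT

A 6-joint arm with a two-finger parallel gripper is mounted at the origin on the work surface. World frame = base frame: x ahead of the robot, y to its left, z up, the work surface at z = 0. Lengths are in m, angles in rad, forces in N, time in s.
With the tool pointing down it reaches from about 0.3 to 0.775 m from the base axis. Payload 14.6 kg.
Tool frame: the origin (TCP) lies at the very end of the fingers, on their centre line; the grasp point (between the pads) lies 19 mm behind it; z points along the fingers, y is the line along which they close (so a half turn about z gives the same grasp; the last joint's range is limited). The gripper opens to 94 mm and grips with 3 to 60 N. Pads are 16 mm wide; open, the fingers measure 119 mm over their backs; the gripper's body (75 mm by 177 mm) begins 78 mm behind the grasp point.
Start: joints at [-1.231, 0.3, 1.521, -0, 1.321, -0.067], TCP at [0.218, -0.505, 0.205] pointing down, gripper open.
Joint ranges: [-3.03, 3.03], [-0.79, 2.21], [0.23, 2.52], [-1.04, 4.18], [0, 3.07], [-2.55, 2.55]. Speed limits (rad/s): [2.22, 2.22, 2.57, 3.14, 3.14, 3.14].

INTERFACE

Orientations are given as [roll, pitch, yaw] about the fixed x, y, z axes, in that order (R = Rz(yaw) Ry(pitch) Rx(roll)).
In Python, from station import telemetry, cams, hand_in, nets gives the robot as it stands.
- The arm moves only by the tool move_arm, never from a script. Its argument "increments" is a list of rows, each a list of 4 numbers: the shift along the tool's x, y, z in m, then the turn about the tool's z in rad. In form: [[tx, ty, tz, roll], ...]. A call has 1 to 20 rows; each row shifts and turns the commanded pose from where the row before left it, along the tool's axes as they then stand; what a row does not reach is not made up. A row lasts 1/8 s, in which the tool goes at most 62.5 mm and 10.7 degrees, less where a joint would pass 70% of its speed; a pose out of reach is approached as far as the arm can. A call is refused whole if a number of a shift passes 0.0625 or a number of a turn 0.188, either way. A call with a gripper value outside its range is refused whole. "grip" is the opening, from 0 (shut) to 1 (fully open), set as the call begins (left out, the last holds). The fingers move at their own pace and stop on an object; "force" is the grip in N (left out, the last holds). Time passes only in rows, so rows that do not move let the fingers close. It gives the time, the measured TCP pose, the force, the opening and the grip force at its end, in the units of the state.
- telemetry.get_obs(): the state, without advancing time (a new reading comes with each control period).
- cams.camera(name): name is "scene" or "top" or "wrist"; returns the picture (480x640x3 uint8, blue, green, red); there is no depth.
- cams.camera_model(name): a dict with "intrinsics" (3x3 intrinsics, pixels), "xyz" and "attitude" of the camera in the world; the wrist camera has in their place "T_tool_cam" (4x4, takes a point from camera to tool coordinates, whose origin is the TCP and whose axes are the flange's). Camera axes: x right, y up, looking along -z (the intrinsics and any distortion apply to the point x, -y, -z); pixel columns grow to the right and rows downward; lengths in m; the calibration is good to about 2 mm. A picture is of the moment at which its call begins: read the wrist's pose just before it. camera_model takes no time and is no camera call.
- hand_in(): hands the job in; it is judged then, once.
Trained networks look in the newest picture that a camera, given by its name, has taken for a name from the list of things; names that differ only in an ending like _2 or _b are one class to them, and where a whole thing is asked for, a point or a joint stands for the part that bears it (a point fixed in the world has none). Each returns a list of dicts, best first, with "conf" (0 to 1); they miss things now and then, are a little off and sometimes report something else, mostly with a low value. They report only what shows in the picture. A call takes as long as a camera call. They do not tell look-alikes from the thing itself.
- nets.search_frame(camera, query): "extent" ([left, top, right, bottom] in pixels, round what is visible of it).
- nets.mark_of(camera, query): "centre" ([column, row] in pixels: a listed point, or the origin of a listed thing).
The state is a dict: "time_s": time; "qpos": joint angles; "joint_vel": joint speeds; "tau": joint torques, N m; "ee_pos": TCP position; "eef_rot": TCP orientation; "force": force on the tool from outside, world axes, zero at the start; "moment": the same for the moment, N m; "grip_width": finger opening in m; "grip_force": force on a finger pad.
Only numpy, scipy, OpenCV 4.12 (cv2) and the standard library are available. Lean on these libraries where they do the work, as an engineer would, in place of code of your own. Each camera call takes 0.05 s, during which the arm holds its last target. There are 200 camera calls.

## Working session

There is one attempt and no reset: what is moved stays moved. The work goes in short steps, Python scripts to look and compute and a tool call to move; the robot and the scene stay as the last step left them, time stands still between calls to the robot, and variables do not carry over. Pictures are saved under pics/ and viewed, at most 10 in all, crops included, and the job is handed in when it is done.

Besides the shell and the picture viewer there is one more tool, called after ">>>" by a JSON object that holds its "op" and its "data". move_arm: Moves the arm, as the interface text tells. Its arguments: {"type":"object","properties":{"increments":{"type":"array"},"grip":{"type":"number"},"force":{"type":"number"}},"required":["increments"]}

```bash
mkdir -p pics; ls; python3 - <<'E'
from station import telemetry,cams,nets
import cv2,json
o=telemetry.get_obs();print(o)
for c in("scene","top"):
    im=cams.camera(c);cv2.imwrite(f"pics/{c}0.png",im);m=cams.camera_model(c);print(c,m)
    for q in("cabinet","door","stand","hinge_nominal","door_center","door_hinge","upper_nominal"):
        f=nets.mark_of(c,q);print(q,[(d['conf'],d['centre']) for d in f[:3]])
print(cams.camera_model("wrist"))
E
```

```text
pics
{'time_s': 0.0, 'qpos': array([-1.23061064e+00,  3.00447671e-01,  1.52154749e+00, -1.13322405e-05,
        1.32071189e+00, -6.66052935e-02]), 'joint_vel': array([ 6.81338253e-05, -5.95674914e-04, -1.18840311e-04, -1.64094179e-03,
       -1.72222931e-04, -2.87146350e-04]), 'tau': array([-3.93459632e-04, -5.31806946e+01, -3.52746499e+01,  7.08376430e-02,
        2.43258476e-02, -9.62651211e-05]), 'ee_pos': array([ 0.21752293, -0.50488272,  0.2049134 ]), 'eef_rot': array([-3.14048000e+00, -6.32175683e-05,  4.06793756e-01]), 'force': array([-0.64185397, -0.00348311, -0.03031381]), 'moment': array([ 0.00989061,  0.06728977, -0.02623722]), 'grip_force': 0.0, 'grip_width': 0.09358031467674495}
scene {'intrinsics': array([[533.07022757,   0.        , 326.38230974],
       [  0.        , 533.07022757, 245.12440481],
       [  0.        ,   0.        ,   1.        ]]), 'xyz': array([1.45306059, 0.37328793, 0.84839786]), 'attitude': array([ 0.95179597, -0.01613591,  1.9942814 ])}
cabinet [(0.82, [452.6, 315.1]), (0.48, [300.9, 247.9])]
door [(0.64, [277.1, 247.9])]
stand [(0.89, [272.1, 25
[... 660 characters left out ...]
(0.36, [355.2, 276.1])]
hinge_nominal [(0.76, [242.1, 276.2])]
door_center [(0.92, [377.2, 270.3])]
door_hinge [(0.86, [354.0, 273.2])]
upper_nominal [(0.75, [240.2, 268.3])]
{'intrinsics': array([[337.46057821,   0.        , 320.76981294],
       [  0.        , 337.46057821, 240.35958289],
       [  0.        ,   0.        ,   1.        ]]), 'T_tool_cam': array([[ 3.77512851e-04,  9.71002202e-01,  2.39070244e-01,
         7.02621872e-02],
       [ 9.99999495e-01, -1.43796477e-04, -9.95046309e-04,
         2.61267678e-04],
       [-9.31814698e-04,  2.39070499e-01, -9.71001765e-01,
        -1.78298498e-01],
       [ 0.00000000e+00,  0.00000000e+00,  0.00000000e+00,
         1.00000000e+00]])}
```

View pics/scene0.png

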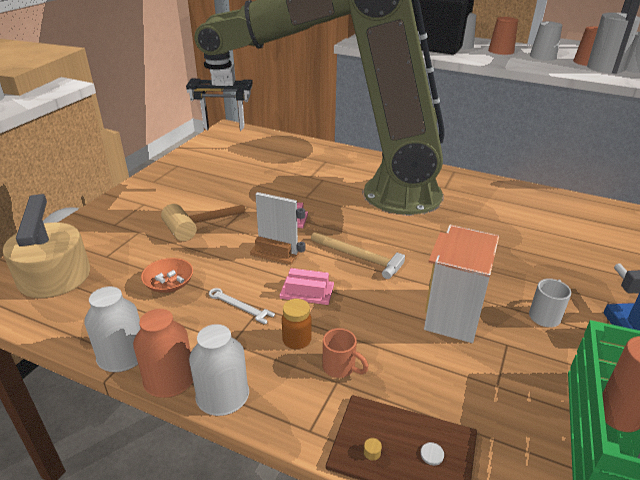

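View pics/top0.png

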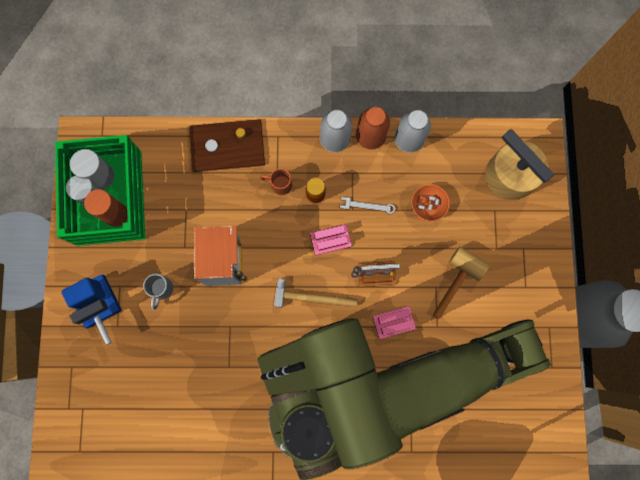

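The top view shows the wooden stand with the door at about (378,270). Its pink look-alikes are at (331,238) and (395,322). The cupboard is at (217,258), with its front facing right (-y) and the hinge at about (240,272). I choose the brown stand that holds the door.

```bash
cat > h.py <<'E'
import numpy as np,cv2
from scipy.spatial.transform import Rotation as R
from station import telemetry,cams,nets
def cam(name,obs=None):
    m=cams.camera_model(name)
    if name=="wrist":
        o=obs; T=np.eye(4);T[:3,:3]=R.from_euler('xyz',o['eef_rot']).as_matrix();T[:3,3]=o['ee_pos'];T=T@m['T_tool_cam']
    else:
        T=np.eye(4);T[:3,:3]=R.from_euler('xyz',m['attitude']).as_matrix();T[:3,3]=m['xyz']
    return m['intrinsics'],T
def ray(c,px,z):
    K,T=c;d=np.linalg.solve(K,[px[0],px[1],1]);d=T[:3,:3]@(d*[1,-1,-1]);p=T[:3,3]
    return p+d*(z-p[2])/d[2]
def proj(c,P):
    K,T=c;q=(np.asarray(P)-T[:3,3])@T[:3,:3]*[1,-1,-1];q=K@q;return q[:2]/q[2]
E
python3 - <<'E'
from h import *
np.set_printoptions(precision=4,suppress=True)
t=cam("top");s=cam("scene")
print("door c",ray(t,[377.2,270.3],.092),ray(s,[275.2,226.3],.092))
print("door h",ray(t,[354,273.2],.027),ray(s,[303.1,247],.027))
print("stand",ray(t,[355.2,276],0),ray(t,[377,273],.046),ray(s,[272.1,252],0))
print("cab",ray(t,[225.1,262.3],0),ray(s,[452.6,315.1],0))
print("hn",ray(t,[242.1,276.2],.037),ray(t,[240.2,268.3],.140))
im=cv2.imread("pics/top0.png")
a=cv2.resize(im[210:310,180:280],(400,400),interpolation=2);b=cv2.resize(im[225:325,330:430],(400,400),interpolation=2)
cv2.imwrite("pics/crop0.png",np.hstack([a,b]))
E
```

```text
door c [ 0.4502 -0.2073  0.092 ] [ 0.4607 -0.2047  0.092 ]
door h [ 0.4495 -0.1406  0.027 ] [ 0.4306 -0.1405  0.027 ]
stand [ 0.444  -0.1462  0.    ] [ 0.4479 -0.2115  0.046 ] [ 0.4536 -0.2222 -0.    ]
cab [0.4871 0.2727 0.    ] [0.4908 0.2771 0.    ]
hn [0.4375 0.2121 0.037 ] [0.4483 0.2051 0.14  ]
```

View pics/crop0.png

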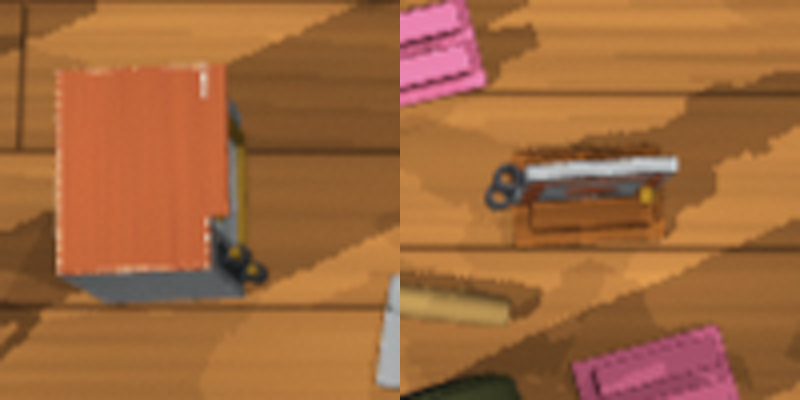

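The left crop shows the cupboard roof with corners at about (194,227), (236,226) and (194,279), a notch beside the hinge, and two pins at (239,272) and (243,278). The right crop shows the door in the brown stand, its top edge running from (361,268) to (399,266). The knuckles are at the left (+y) end and the brass knob is on the robot side.

```bash
python3 - <<'E'
from h import *
np.set_printoptions(precision=4,suppress=True)
t=cam("top")
a,b=ray(t,[361.3,268],.172),ray(t,[399.3,265.75],.172);print("top edge",a,b,np.linalg.norm(a-b),(a+b)/2,"yaw",np.degrees(np.arctan2(-(a-b)[0],(a-b)[1])))
for p in([194.2,227.5],[236.4,226.3],[194.2,278.9],[232.5,277.5]):print(ray(t,p,.192))
# pins: tips of upper (z=.158) / lower(z=.055)
print(ray(t,[239.2,272.6],.158),ray(t,[243.8,278],.055))
o=telemetry.get_obs();T=R.from_euler('xyz',o['eef_rot']).as_matrix();print(T.T@(np.array([.45,-.21,.33])-o['ee_pos']))
E
```

```text
top edge [ 0.4459 -0.1523  0.172 ] [ 0.4529 -0.2634  0.172 ] 0.11138953946013046 [ 0.4494 -0.2078  0.172 ] yaw 3.6101402352330503
[0.5605 0.3354 0.192 ]
[0.5646 0.2126 0.192 ]
[0.4099 0.3293 0.192 ]
[0.4143 0.2197 0.192 ]
[0.433  0.2054 0.158 ] [0.4297 0.2043 0.055 ]
[ 0.3302 -0.1791 -0.1245]
```

>>> {"op": "move_arm", "data": {"increments": [[0,0,-0.0415,0],[0,0,-0.0415,0],[0,0,-0.0415,0],[0.047,-0.0256,0,0],[0.047,-0.0256,0,0],[0.047,-0.0256,0,0],[0.047,-0.0256,0,0],[0.047,-0.0256,0,0],[0.047,-0.0256,0,0],[0.047,-0.0256,0,0],[0,0,0,-0.175],[0,0,0,-0.175],[0,0,0,-0.175],[0,0,0,-0.175],[0,0,0,-0.175],[0,0,0,-0.175],[0,0,0,-0.177],[0,0,0,0],[0,0,0,0]], "grip": 0.6}}

```text
time_s: 3.18
ee_pos: [0.4489, -0.2103, 0.33]
eef_rot: [3.142, -0.0, 1.63]
force: [-0.4, -0.0, 1.3]
grip_width: 0.0564
grip_force: 0.0
```

```bash
python3 - <<'E'
from h import *
np.set_printoptions(precision=4,suppress=True)
o=telemetry.get_obs();im=cams.camera("wrist");cv2.imwrite("pics/w1.png",im)
w=cam("wrist",o);print(o['ee_pos'],o['eef_rot'],o['force'],o['grip_width'])
for q,z in(("door_center",.092),("door_hinge",.027),("stand",0),("door",.012)):
    print(q,[(d['conf'],d['centre'],ray(w,d['centre'],z)) for d in nets.mark_of("wrist",q)[:2]])
for p in([.4459,-.1523,.172],[.4529,-.2634,.172]):print(proj(w,p))
E
```

```text
[ 0.4489 -0.2103  0.33  ] [ 3.1416 -0.      1.6298] [-0.3722 -0.0209  1.293 ] 0.056422018415276325
door_center [(0.8, [322.9, 209.8], array([ 0.4527, -0.2047,  0.092 ])), (0.51, [319.2, 155.4], array([ 0.4443, -0.1395,  0.092 ]))]
door_hinge []
stand [(0.95, [218.7, 232.7], array([ 0.2959, -0.2638,  0.    ])), (0.88, [319.0, 206.7], array([ 0.448 , -0.2144,  0.    ]))]
door [(0.55, [324.3, 201.3], array([ 0.4553, -0.2042,  0.012 ]))]
[319.8422 168.6738]
[320.2861 276.5293]
```

View pics/w1.png

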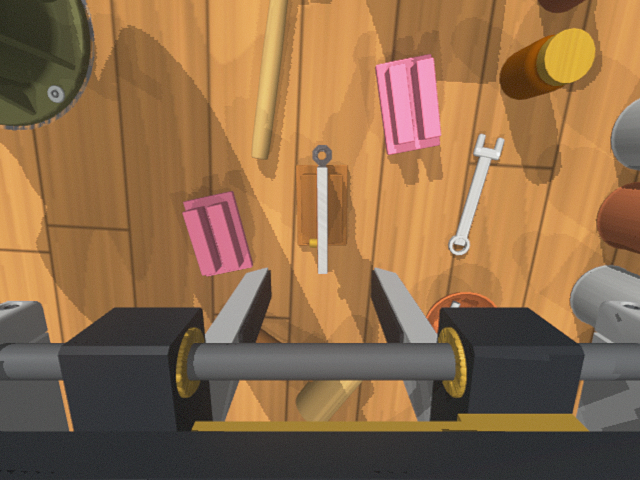

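The wrist view shows the door's top edge vertical, from (322,167) to (323,273). The top knuckle is at (322,155), the knob is on the left, and the brown stand is underneath. Both pink blocks are clear of it.

```bash
python3 - <<'E'
from h import *
np.set_printoptions(precision=4,suppress=True)
o=telemetry.get_obs();w=cam("wrist",o)
im=cv2.imread("pics/w1.png").astype(int)
g=im.min(2)
for r in(180,200,220,240,260,270):
    row=im[r,305:340].mean(1)-0*g[r,305:340];print(r,row.astype(int))
a,b=ray(w,[322,167],.172),ray(w,[323,273.5],.172);print(a,b,np.linalg.norm(a-b),(a+b)/2,np.degrees(np.arctan2(-(a-b)[0],(a-b)[1])))
print(ray(w,[322,155],.172-.160+.138))
E
```

```text
180 [119 118 117 109 112 111 109 110 111 116 117 121 184 209 216 216 212 213
 213 212 214 200 126  88  87  88 106 110 113 111 107 109 107 107 110]
200 [116 113 114 111 110 107 107 109 110 112 116 107 160 211 215 206 202 204
 202 206 209 197 126  84  84  88  86  88  90  84  84  83  82  81  87]
220 [113 111 115 111 108 107 107 107 106 108 106  97 143 207 217 210 209 206
 205 205 203 195 120  80  81  85  84  80  83  91  91  92  90  90  91]
240 [121 116 115 118 128 151 157 146 148 146 147 143 145 198 211 210 207 208
 210 211 212 201 129  91  95  93  91  93  93  88  92  92  89  89  92]
260 [153 153 157 157 158 157 156 159 158 137 125 113 120 191 213 212 208 207
 204 207 210 201 139 105 117 115 119 119 120 121 117 119 119 121 122]
270 [154 155 159 156 157 157 156 158 160 156 158 153 138 188 204 206 208 202
 208 204 207 198 135 109 114 115 119 146 158 131 119 118 122 121 123]
[ 0.4477 -0.1506  0.172 ] [ 0.4557 -0.2599  0.172 ] 0.10954189817452051 [ 0.4517 -0.2052  0.172 ] 4.164307454484153
[ 0.4471 -0.1392  0.15  ]
```

>>> {"op": "move_arm", "data": {"increments": [[0.0049,0.0031,0.03,-0.007],[0,0,0.04,0],[0,0,0.04,0],[0,0,0.04,0],[0,0,0.04,0],[0,0,0,0]], "grip": 0.6}}

```text
time_s: 4.18
ee_pos: [0.4505, -0.2047, 0.138]
eef_rot: [-3.138, -0.003, 1.64]
force: [-0.3, -0.3, 0.4]
grip_width: 0.0564
grip_force: 0.0
```

>>> {"op": "move_arm", "data": {"increments": [[0,0,0,0],[0,0,0,0],[0,0,0,0],[0,0,0,0],[0,0,0,0],[0,0,0,0]], "grip": 0, "force": 42}}

```text
time_s: 4.92
ee_pos: [0.4516, -0.2053, 0.1401]
eef_rot: [-3.142, 0.0, 1.641]
force: [-1.1, 0.5, 2.4]
grip_width: 0.0096
grip_force: 42.0
```

>>> {"op": "move_arm", "data": {"increments": [[0,0,-0.012,0],[0,0,-0.024,0],[0,0,-0.024,0],[0.02,0.0006,0,0],[0.036,0.0006,0,0],[0.036,0.0006,0,0],[0.036,0.0006,0,0],[0.036,0.0006,0,0],[0.036,0.0006,0,0],[0.036,0.0006,0,0],[0.036,0.0005,0,0],[0.018,0,0.01,0],[0,0,0,0],[0,0,0,0]]}}

```text
time_s: 6.68
ee_pos: [0.4358, 0.0842, 0.1899]
eef_rot: [-3.141, 0.0, 1.641]
force: [0.6, 0.5, -2.6]
grip_width: 0.0098
grip_force: 42.0
```

```bash
python3 - <<'E'
from h import *
np.set_printoptions(precision=4,suppress=True)
o=telemetry.get_obs();im=cams.camera("wrist");cv2.imwrite("pics/w2.png",im[:300])
w=cam("wrist",o);print(o['ee_pos'],o['eef_rot'],o['force'],o['moment'],o['grip_width'])
for q in("hinge_nominal","upper_nominal","door_hinge"):
    print(q,[(d['conf'],d['centre']) for d in nets.mark_of("wrist",q)[:2]])
a=1.641-np.pi/2
z=o['ee_pos'][2]-.113
h=o['ee_pos'][:2]+.067*np.array([-np.sin(a),np.cos(a)])
print("pred knuckle top z",proj(w,[*h,z+.123]),"pin tips",proj(w,[.4315,.2065,.158]),proj(w,[.4315,.2065,.055]))
E
```

```text
[0.4358 0.0842 0.1899] [-3.1412  0.0001  1.641 ] [ 0.6194  0.5412 -2.607 ] [-0.0114 -0.1208  0.0025] 0.009772723486685585
hinge_nominal [(0.97, [337.3, 94.0])]
upper_nominal [(0.76, [342.7, 62.4])]
door_hinge [(0.7, [319.7, 158.4])]
pred knuckle top z [318.3131 161.7758] pin tips [326.3013  60.5291] [324.3267  93.5532]
```

View pics/w2.png

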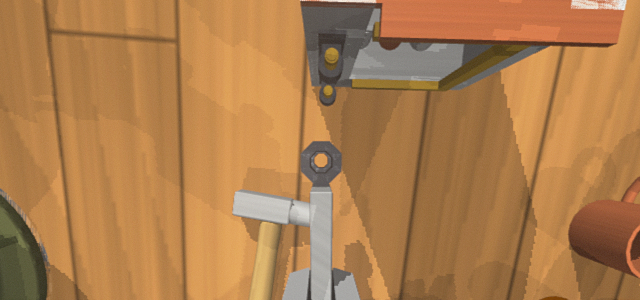

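The wrist view shows the upper knuckle's bore at (320,160), the upper pin tip at (331,56) and the lower pin tip at (328,91). The roof's front edge runs from (380,38) to (616,45).

```bash
python3 - <<'E'
from h import *
np.set_printoptions(precision=4,suppress=True)
o=telemetry.get_obs();w=cam("wrist",o)
im=cv2.imread("pics/w2.png");hsv=cv2.cvtColor(im,40)
def cen(x0,y0,x1,y1):
    s=hsv[y0:y1,x0:x1];m=(s[...,0]>18)&(s[...,0]<32)&(s[...,1]>150)&(s[...,2]>110)
    y,x=np.nonzero(m);print(len(x),x.min()+x0,x.max()+x0,y.min()+y0,y.max()+y0);return x.mean()+x0,y.mean()+y0
u=cen(320,44,345,70);l=cen(318,82,340,102);print(u,l)
g=im[145:180,300:342].max(2);print("knuckle bbox")
d=(im[140:185,295:348].max(2)<95);y,x=np.nonzero(d);print(x.min()+295,x.max()+295,y.min()+140,y.max()+140)
U,L=ray(w,u,.158),ray(w,l,.055);B=ray(w,[320.5,160.5],.200);print("U",U,"L",L,"bore",B)
T=R.from_euler('xyz',o['eef_rot']).as_matrix()
print("tool shift",T.T@(U-B),T.T@(L-B))
E
```

```text
167 325 337 48 68
71 324 331 86 97
(np.float64(331.1796407185629), np.float64(55.50299401197605)) (np.float64(327.5492957746479), np.float64(90.6056338028169))
knuckle bbox
307 340 142 184
U [0.4346 0.209  0.158 ] L [0.4347 0.2088 0.055 ] bore [0.4325 0.1514 0.2   ]
tool shift [0.0574 0.006  0.042 ] [0.0571 0.0061 0.145 ]
```

>>> {"op": "move_arm", "data": {"increments": [[0.01,0.003,0,0],[0.012,0.003,0,0],[0.012,0,0,0],[0.012,0,0,0],[0.008,0,0,0],[0.0033,0,0,0],[0,0,0,0],[0,0,0,0]]}}

```text
time_s: 7.88
ee_pos: [0.4381, 0.1417, 0.19]
eef_rot: [3.142, 0.0, 1.64]
force: [-0.5, -0.4, -1.2]
grip_width: 0.0098
grip_force: 42.0
```

```bash
python3 - <<'E'
from h import *
np.set_printoptions(precision=4,suppress=True)
o=telemetry.get_obs();im=cams.camera("wrist");print(o['ee_pos'],o['eef_rot'],o['force'],o['moment'])
cv2.imwrite("pics/w3.png",cv2.resize(im[90:240,220:420],(800,600),interpolation=2))
E
```

```text
[0.4381 0.1417 0.19  ] [3.1416 0.     1.6405] [-0.4543 -0.3529 -1.1866] [-0.037  -0.0959  0.0137]
```

View pics/w3.png

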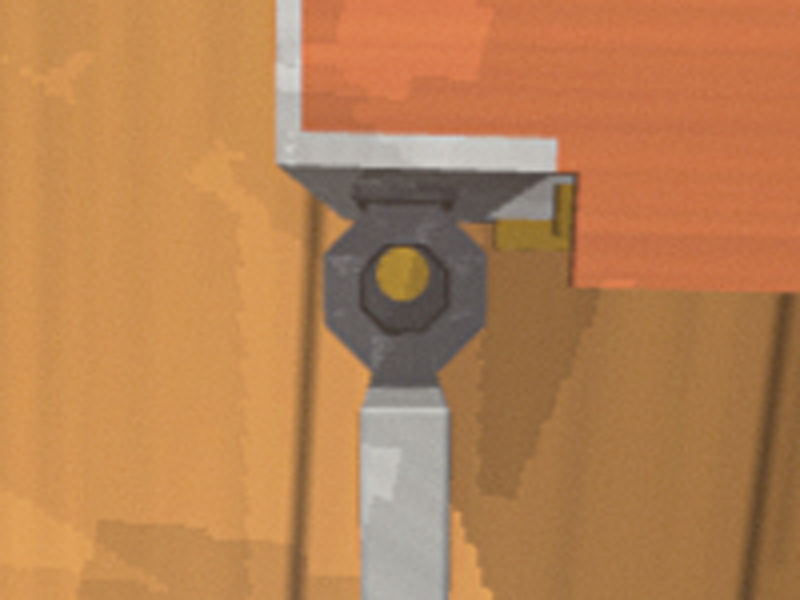

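The pin tip shows through the upper bore: the tip is at (320.5,158.5) and the bore centre at (321.2,162).

```bash
python3 - <<'E'
from h import *
np.set_printoptions(precision=5,suppress=True)
o=telemetry.get_obs();w=cam("wrist",o)
B=ray(w,[321.2,162],.200);P=ray(w,[320.5,158.5],.158)
T=R.from_euler('xyz',o['eef_rot']).as_matrix();print(B,P,T.T@(P-B))
E
```

```text
[0.43482 0.2085  0.2    ] [0.43439 0.20992 0.158  ] [ 0.00145 -0.00033  0.042  ]
```

>>> {"op": "move_arm", "data": {"increments": [[0.001,-0.0003,0.004,0],[0,0,0.006,0],[0,0,0.006,0],[0,0,0.003,0],[0,0,0.002,0],[0,0,0.002,0],[0,0,0.002,0],[0,0,0,0]]}}

```text
time_s: 8.93
ee_pos: [0.4376, 0.1429, 0.1649]
eef_rot: [-3.142, 0.0, 1.641]
force: [0.1, 0.4, -2.2]
grip_width: 0.0096
grip_force: 42.0
```

>>> {"op": "move_arm", "data": {"increments": [[0,0,0.002,0],[0,0,0.002,0],[0,0,0.002,0],[0,0,0,0]]}}

```text
time_s: 9.43
ee_pos: [0.4376, 0.1429, 0.1588]
eef_rot: [-3.141, 0.0, 1.641]
force: [-0.5, 0.1, -2.5]
grip_width: 0.0097
grip_force: 42.0
```

>>> {"op": "move_arm", "data": {"increments": [[0,0,0.002,0],[0,0,0.002,0],[0,0,0.002,0],[0,0,0.001,0],[0,0,0,0]]}}

```text
time_s: 10.05
ee_pos: [0.4376, 0.1429, 0.1519]
eef_rot: [-3.141, 0.0, 1.641]
force: [1.4, 0.6, -2.4]
grip_width: 0.0099
grip_force: 42.0
```

>>> {"op": "move_arm", "data": {"increments": [[0,0,0.001,0],[0,0,0.001,0],[0,0,0.0005,0],[0,0,0,0]]}}

```text
time_s: 10.55
ee_pos: [0.4379, 0.143, 0.1498]
eef_rot: [3.141, -0.0, 1.641]
force: [0.2, 0.2, 3.3]
grip_width: 0.0094
grip_force: 42.0
```

Contact came at the expected seated height: TCP 0.150 puts the knuckle underside at 0.037. I'll let go, rise and check.

>>> {"op": "move_arm", "data": {"increments": [[0,0,-0.0005,0],[0,0,0,0],[0,0,0,0],[0,0,0,0]], "grip": 0.4}}

```text
time_s: 11.05
ee_pos: [0.4376, 0.1429, 0.1499]
eef_rot: [-3.142, 0.0, 1.641]
force: [-0.3, 0.1, 0.8]
grip_width: 0.0374
grip_force: 0.0
```

>>> {"op": "move_arm", "data": {"increments": [[0,0,-0.01,0],[0,0,-0.03,0],[0,0,-0.03,0],[0,0,-0.02,0],[0,0,0,0],[0,0,0,0]]}}

```text
time_s: 11.8
ee_pos: [0.4374, 0.1428, 0.2393]
eef_rot: [-3.141, 0.0, 1.641]
force: [-0.5, 0.9, 0.4]
grip_width: 0.0377
grip_force: 0.0
```

```bash
python3 - <<'E'
from h import *
np.set_printoptions(precision=5,suppress=True)
o=telemetry.get_obs();im=cams.camera("wrist");cv2.imwrite("pics/w4.png",im[60:320,160:480]);w=cam("wrist",o)
print(o['ee_pos'],o['eef_rot'],o['force'],o['grip_width'])
h=np.array([.4336,.2095]);a=.070;u=np.array([np.sin(a),-np.cos(a)])
for r in(.012,.122):
  for z in(.182,.200):print(r,z,proj(w,[*(h+u*r),z])-[160,60])
print("bore",proj(w,[*h,.160])-[160,60],proj(w,[*h,.178])-[160,60])
E
```

```text
[0.43737 0.14282 0.23928] [-3.14071  0.00015  1.64079] [-0.48754  0.87173  0.41531] 0.037702547887930725
0.012 0.182 [160.315   118.58937]
0.012 0.2 [160.28303 120.36976]
0.122 0.182 [160.3079  264.22233]
0.122 0.2 [160.27893 276.35803]
bore [160.34926 100.3311 ] [160.3224  100.60234]
```

View pics/w4.png

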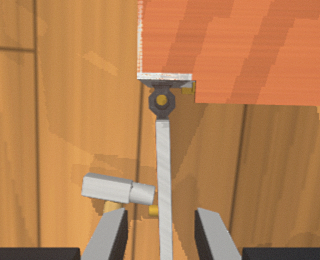

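The door hangs on the pins with the pin tip visible in the bore at (162,100). It stands open about 86°, and the space beside it is clear at pushing height. Next I close the fingers and set them beside the outer face.

>>> {"op": "move_arm", "data": {"increments": [[-0.018,-0.02,0,0],[0,-0.022,0,-0.03],[0,0,0,0],[0,0,0.03,0],[0,0,0.03,0],[0,0,0.027,0],[0,0,0,0]], "grip": 0}}

```text
time_s: 12.72
ee_pos: [0.3966, 0.1219, 0.1514]
eef_rot: [-3.138, 0.0, 1.67]
force: [0.9, -0.6, 0.4]
grip_width: 0.0004
grip_force: 0.0
```

>>> {"op": "move_arm", "data": {"increments": [[0,0.01,0,0],[0,0.008,0,0],[0,0.004,0,0],[0,0.003,0,0],[0,0,0,0]]}}

```text
time_s: 13.35
ee_pos: [0.422, 0.1245, 0.153]
eef_rot: [3.142, -0.0, 1.671]
force: [0.2, 0.0, 0.3]
grip_width: 0.0011
grip_force: 0.0
```

>>> {"op": "move_arm", "data": {"increments": [[-0.0013,0.0067,0,-0.08],[-0.0013,0.0067,0,-0.08],[-0.0013,0.0067,0,-0.08],[-0.0013,0.0067,0,-0.08],[-0.0013,0.0067,0,-0.08],[-0.0013,0.0067,0,-0.08],[-0.0013,0.0067,0,-0.08],[-0.0013,0.0067,0,-0.08],[-0.0013,0.0067,0,-0.08],[-0.0013,0.0067,0,-0.08],[0,0,0,0]]}}

```text
time_s: 14.72
ee_pos: [0.486, 0.1423, 0.1529]
eef_rot: [-3.141, -0.0, 2.471]
force: [-0.1, -0.5, -0.4]
grip_width: 0.0002
grip_force: 0.0
```

```bash
python3 - <<'E'
from h import *
np.set_printoptions(precision=5,suppress=True)
o=telemetry.get_obs();im=cams.camera("wrist");cv2.imwrite("pics/w5.png",im[:400])
print(o['ee_pos'],o['eef_rot'],o['force'],o['moment'])
a=o['eef_rot'][2]-np.pi/2;d=o['ee_pos'][:2]-[.4336,.2095];c,s=np.cos(a),np.sin(a);print(np.degrees(a),c*d[0]+s*d[1],-s*d[0]+c*d[1])
E
```

```text
[0.48595 0.14226 0.1529 ] [-3.1415  -0.00009  2.4706 ] [-0.06215 -0.49922 -0.43321] [-0.02809 -0.1403   0.01493]
51.55479314789474 -0.020113781397166346 -0.08281216475299255
```

View pics/w5.png

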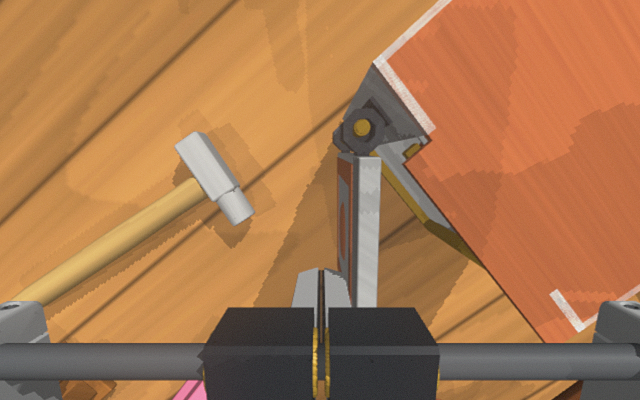

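The door has swung half shut ahead of the fingers. The knuckle is still on its pin at (362,127).

>>> {"op": "move_arm", "data": {"increments": [[-0.0013,0.0067,0,-0.08],[-0.0013,0.0067,0,-0.08],[-0.0013,0.0067,0,-0.08],[-0.0013,0.0067,0,-0.08],[-0.0013,0.0067,0,-0.08],[-0.0013,0.0067,0,-0.08],[-0.0013,0.0067,0,-0.08],[-0.0013,0.0067,0,-0.08],[0,0,0,0]]}}

```text
time_s: 15.9
ee_pos: [0.5153, 0.187, 0.1529]
eef_rot: [-3.142, -0.0, 3.109]
force: [-0.4, 0.6, -0.3]
grip_width: -0.0
grip_force: 0.0
```

>>> {"op": "move_arm", "data": {"increments": [[-0.0007,0.0035,0,-0.04],[-0.0005,0.0025,0,-0.03],[0,0.001,0,0],[0,0,0,0]]}}

```text
time_s: 16.4
ee_pos: [0.5167, 0.194, 0.1529]
eef_rot: [3.142, 0.0, -3.103]
force: [0.0, 0.3, 0.4]
grip_width: 0.0004
grip_force: 0.1
```

>>> {"op": "move_arm", "data": {"increments": [[0,0.001,0,0],[0,0.0008,0,0],[0,0,0,0]]}}

```text
time_s: 16.77
ee_pos: [0.5167, 0.1958, 0.1529]
eef_rot: [-3.142, -0.0, -3.102]
force: [-0.2, -0.0, 0.5]
grip_width: 0.0005
grip_force: 0.0
```

>>> {"op": "move_arm", "data": {"increments": [[0,0.001,0,0],[0,0.001,0,0],[0,0,0,0]]}}

```text
time_s: 17.15
ee_pos: [0.5166, 0.1976, 0.153]
eef_rot: [-3.141, -0.0, -3.102]
force: [0.2, -2.8, 0.3]
grip_width: 0.0002
grip_force: 1.3
```

>>> {"op": "move_arm", "data": {"increments": [[0,0.001,0,0],[0,0.0007,0,0],[0,0,0,0],[0,0,0,0],[0,0,0,0]]}}

```text
time_s: 17.77
ee_pos: [0.5166, 0.1976, 0.153]
eef_rot: [-3.139, -0.001, -3.103]
force: [-0.9, -13.8, 3.3]
grip_width: 0.0007
grip_force: 7.4
```

```bash
python3 - <<'E'
from h import *
np.set_printoptions(precision=5,suppress=True)
o=telemetry.get_obs();im=cams.camera("wrist");im2=cams.camera("top")
print(o['ee_pos'],o['eef_rot'],o['force'],o['moment'])
cv2.imwrite("pics/w6.png",np.hstack([im[60:340,200:600],cv2.resize(im2[215:285,180:280],(400,280),interpolation=2)]))
E
```

```text
[0.51661 0.19764 0.15299] [-3.13851 -0.00057 -3.10302] [ -0.90281 -13.80455   3.31842] [-2.59228  0.06441  0.09124]
```

View pics/w6.png

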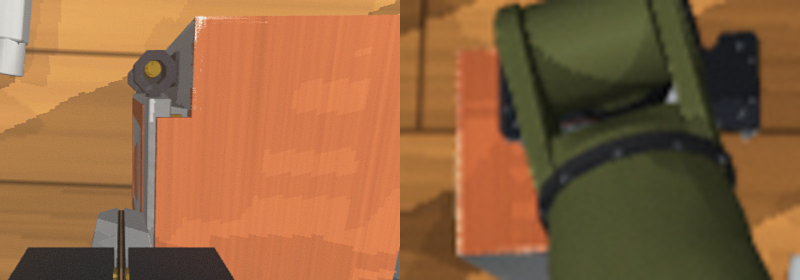

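The door is shut against a firm stop: 14 N with no further travel. I'll back off slowly and check for spring-back.

>>> {"op": "move_arm", "data": {"increments": [[0,-0.0005,0,0],[0,-0.0005,0,0],[0,-0.0005,0,0],[0,-0.0005,0,0],[0,-0.001,0,0],[0,-0.002,0,0],[0,-0.01,0,0],[0,-0.03,0,0],[0,-0.05,0,0],[0,-0.04,-0.03,0],[0,0,0,0]]}}

```text
time_s: 19.25
ee_pos: [0.5227, 0.0621, 0.1849]
eef_rot: [-3.142, 0.003, -3.106]
force: [-0.2, 0.4, -0.0]
grip_width: 0.0003
grip_force: 0.0
```

```bash
python3 - <<'E'
from h import *
np.set_printoptions(precision=5,suppress=True)
o=telemetry.get_obs();im=cams.camera("wrist");w=cam("wrist",o)
print(o['ee_pos'],o['eef_rot'],o['force'])
h=np.array([.434,.2095])
for a in(92.3,88,84): 
  u=np.array([np.sin(np.radians(a)),-np.cos(np.radians(a))]);v=np.array([-u[1],u[0]])
  print(a,[proj(w,[*(h+u*r-v*.005),.182]).round(0) for r in(.012,.122)])
cv2.imwrite("pics/w7.png",im)
E
```

```text
[0.52267 0.06212 0.18488] [-3.14154  0.00347 -3.10562] [-0.2479   0.40152 -0.00908]
92.3 [array([602., 151.]), array([565., 341.])]
88 [array([600., 150.]), array([550., 340.])]
84 [array([599., 149.]), array([536., 338.])]
```

View pics/w7.png

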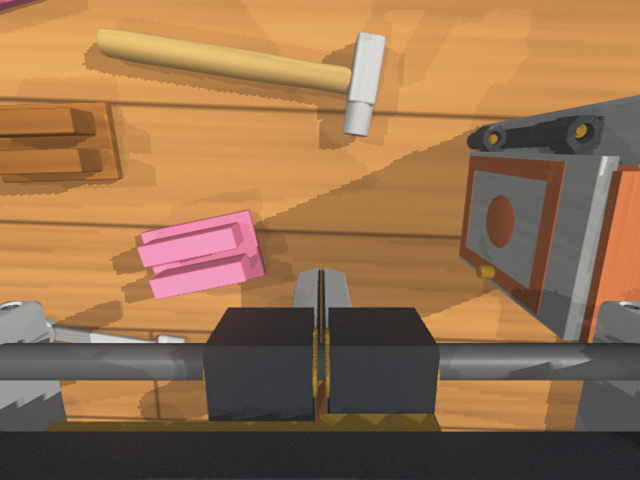

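With both hands off, the door lies along the front, its outer top edge running from (603,155) to (565,340). That matches the predicted shut line. I'll fit the edge numerically to measure any spring-back.

```bash
python3 - <<'E'
from h import *
np.set_printoptions(precision=4,suppress=True)
o=telemetry.get_obs();w=cam("wrist",o)
im=cv2.imread("pics/w7.png").astype(int);E=[];D=[]
for r in range(185,332,6):
    x=np.arange(540,640);row=im[r,540:640]
    red=(row[:,2]-row[:,0])
    # eave: leftmost col of the final red run
    k=np.nonzero(red<70)[0];e=540+k.max()+1 if len(k) else 0
    g=row.sum(1)/3;xp=proj(w,[.434,.2095,.182])  # door top bright run
    br=[c for c in range(560,e) if g[c-540]-g[c-542]>25]
    d=br[0] if br else 0
    # last bright step before eave
    print(r,e,br,end=' | ')
    E.append([e,r])
print()
P=np.array([ray(w,p,.192)[:2] for p in E]);f=np.polyfit(P[:,0],P[:,1],1);print("eave ang",90+np.degrees(np.arctan(f[0])),P[[0,-1]])
E
```

```text
185 619 [561, 562, 595, 596, 597] | 191 618 [560, 594, 595] | 197 617 [593, 594] | 203 615 [592, 593] | 209 614 [590, 591, 592] | 215 613 [589, 590] | 221 612 [588, 589] | 227 610 [587, 588] | 233 609 [585, 586, 587] | 239 608 [584, 585] | 245 607 [583, 584] | 251 605 [581, 582, 583] | 257 604 [580, 581] | 263 603 [579, 580] | 269 602 [578, 579] | 275 601 [576, 577, 578] | 281 599 [575, 576] | 287 598 [574, 575] | 293 597 [573, 574] | 299 596 [572, 573] | 305 640 [570, 571, 595, 596, 621, 622, 634, 635] | 311 640 [569, 570, 594, 595] | 317 640 [568, 569, 593, 594] | 323 640 [566, 567, 568, 591, 592, 593] | 329 640 [565, 566, 590, 591] | 
eave ang 109.92172415353687 [[0.462  0.2098]
 [0.54   0.2413]]
```

```bash
python3 - <<'E'
from h import *
np.set_printoptions(precision=4,suppress=True)
o=telemetry.get_obs();w=cam("wrist",o)
for n,z,a,b in(("eave",.192,(618.7,185),(595.7,299)),("door",.182,(595.5,185),(565.4,329))):
    A,B=ray(w,a,z),ray(w,b,z);d=B-A;print(n,np.degrees(np.arctan2(d[1],d[0]))+90,A,B)
E
```

```text
eave 92.7288410507532 [0.462  0.2097 0.192 ] [0.5231 0.2126 0.192 ]
door 91.35381372044647 [0.463  0.2062 0.182 ] [0.5467 0.2082 0.182 ]
```

The fit leaves the door about 1.4° open, so it has probably sprung back slightly. I'll press again, hold, and withdraw more slowly.

>>> {"op": "move_arm", "data": {"increments": [[0,0.03,0.031,0],[0,0.05,0,0],[0,0.04,0,0],[0,0.01,0,0],[0,0.002,0,0],[0,0.001,0,0],[0,0.0005,0,0],[0,0.0005,0,0],[0,0,0,0]]}}

```text
time_s: 20.42
ee_pos: [0.5167, 0.1976, 0.152]
eef_rot: [-3.141, 0.0, -3.103]
force: [-0.5, -5.9, 1.3]
grip_width: 0.0009
grip_force: 2.9
```

```bash
cat > e.py <<'E'
from h import *
np.set_printoptions(precision=4,suppress=True,linewidth=150)
o=telemetry.get_obs();w=cam("wrist",o);im=cams.camera("wrist");g=im.mean(2);print(o['ee_pos'],o['force'])
red=im[...,2].astype(int)-im[...,0]
# search predicted neighbourhoods with subpixel max gradient / threshold, along world lines y
c,s=np.cos(np.radians(2.4)),np.sin(np.radians(2.4))
def line(z,y0,img,rs,sgn):
    out=[]
    for r in rs:
        ys=np.arange(-.006,.0061,.0003);b=np.array([.434,.2095])+r*np.array([c,s])
        v=[cv2.getRectSubPix(img.astype(np.float32),(1,1),tuple(map(float,proj(w,[b[0]-s*(y0+y),b[1]+c*(y0+y),z]))))[0,0] for y in ys]
        px=proj(w,[*b,z]);gr=sgn*np.gradient(cv2.GaussianBlur(np.array(v,np.float32),(1,5),1).ravel());k=gr.argmax();out.append([r,(y0+ys[k])*1e3,gr[k],*px])
    out=np.array(out);f=np.polyfit(out[:,0]*1e3,out[:,1],1);print(z,np.degrees(np.arctan(f[0]))+2.4+90,"at30,110:",np.polyval(f,[30,110]));print(out[:,1])
R_=np.arange(.03,.111,.008)
import sys;lim=float(sys.argv[1]);R_=R_[R_<lim]
line(.192,-.001,red,R_,1)
line(.182,-.005,g,R_,1)
E
python3 e.py .07
```

```text
[0.5167 0.1976 0.152 ] [-0.4924 -5.9493  1.3459]
0.192 92.4 at30,110: [-0.4 -0.4]
[-0.4 -0.4 -0.4 -0.4 -0.4]
0.182 92.61485816603019 at30,110: [-3.2 -2.9]
[-3.2 -3.2 -3.2 -2.9 -3.2]
```

In contact the door is parallel to the eave to within 0.2°. Now I'll hold, then back off very slowly.

>>> {"op": "move_arm", "data": {"increments": [[0,0.0005,0,0],[0,0,0,0],[0,0,0,0],[0,0,0,0],[0,0,0,0],[0,0,0,0],[0,0,0,0],[0,0,0,0]]}}

```text
time_s: 21.48
ee_pos: [0.5167, 0.1976, 0.152]
eef_rot: [-3.14, -0.0, -3.103]
force: [-0.2, -9.5, 2.6]
grip_width: 0.0002
grip_force: 4.8
```

>>> {"op": "move_arm", "data": {"increments": [[0,-0.0002,0,0],[0,-0.0002,0,0],[0,-0.0002,0,0],[0,-0.0002,0,0],[0,-0.0002,0,0],[0,-0.0002,0,0],[0,-0.0002,0,0],[0,-0.0002,0,0],[0,-0.0002,0,0],[0,-0.0002,0,0],[0,-0.0002,0,0],[0,-0.0002,0,0],[0,-0.0003,0,0],[0,-0.0003,0,0],[0,-0.0003,0,0],[0,-0.0005,0,0],[0,-0.0005,0,0],[0,-0.001,0,0],[0,-0.002,0,0],[0,-0.01,0,0]]}}

```text
time_s: 23.98
ee_pos: [0.5172, 0.1815, 0.1519]
eef_rot: [3.142, -0.0, -3.102]
force: [-0.3, -0.8, 0.6]
grip_width: 0.0006
grip_force: 0.0
```

>>> {"op": "move_arm", "data": {"increments": [[0,-0.03,0,0],[0,-0.05,0,0],[0,-0.04,-0.033,0],[0,0,0,0],[0,0,0,0]]}}

```text
time_s: 24.6
ee_pos: [0.5217, 0.0618, 0.1844]
eef_rot: [3.141, -0.001, -3.103]
force: [-0.2, 1.0, 0.5]
grip_width: 0.0003
grip_force: 0.0
```

```bash
python3 e.py .12
```

```text
[0.5217 0.0618 0.1844] [-0.2273  0.9772  0.4716]
0.192 92.71251933436702 at30,110: [-1.1636 -0.7273]
[-1.  -1.3 -1.  -1.  -1.  -1.  -1.  -1.  -0.7 -0.7 -0.7]
0.182 91.54062775635532 at30,110: [-5.1091 -6.3091]
[-5.  -5.3 -5.3 -5.6 -5.6 -5.6 -5.9 -5.9 -6.2 -6.2 -6.2]
```

>>> {"op": "move_arm", "data": {"increments": [[0,0.03,0.033,0],[0,0.05,0,0],[0,0.028,0,0],[0,0.006,0,0],[0,0,0,0]]}}

```text
time_s: 25.28
ee_pos: [0.5171, 0.1758, 0.1514]
eef_rot: [-3.141, -0.001, -3.101]
force: [-0.3, -0.7, 0.3]
grip_width: 0.0005
grip_force: 0.0
```

```bash
python3 e.py .075
```

```text
[0.5171 0.1758 0.1514] [-0.325  -0.7069  0.292 ]
0.192 92.89109465496844 at30,110: [-0.7714 -0.0857]
[-0.7 -0.7 -0.7 -0.7 -0.4 -0.4]
0.182 92.33861168829783 at30,110: [-3.8286 -3.9143]
[-3.8 -3.8 -3.8 -4.1 -3.8 -3.8]
```

A small residual may remain, about 0.5°. I'll do one more press at mid-height with a soft release, then measure from the same viewpoint.

>>> {"op": "move_arm", "data": {"increments": [[-0.004,0,0.02,0],[0,0,0.015,0],[0,0.012,0,0],[0,0.006,0,0],[0,0.002,0,0],[0,0.0015,0,0],[0,0.001,0,0],[0,0.001,0,0],[0,0.0005,0,0],[0,0,0,0],[0,0,0,0],[0,0,0,0],[0,0,0,0]]}}

```text
time_s: 26.95
ee_pos: [0.5207, 0.1975, 0.1174]
eef_rot: [-3.138, -0.001, -3.103]
force: [-2.6, -20.3, 7.0]
grip_width: 0.0004
grip_force: 9.6
```

```bash
python3 e.py .075
```

```text
[0.5207 0.1975 0.1174] [ -2.6176 -20.2704   7.0313]
0.192 86.58812399201571 at30,110: [ 0.6857 -7.4571]
[-0.4 -0.4 -0.4 -0.4 -0.4 -6.1]
0.182 92.58416437133997 at30,110: [-3.1143 -2.8571]
[-3.2 -2.9 -3.2 -2.9 -3.2 -2.9]
```

>>> {"op": "move_arm", "data": {"increments": [[0,-0.0003,0,0],[0,-0.0003,0,0],[0,-0.0003,0,0],[0,-0.0003,0,0],[0,-0.0003,0,0],[0,-0.0002,0,0],[0,-0.0002,0,0],[0,-0.0002,0,0],[0,-0.0002,0,0],[0,-0.0002,0,0],[0,-0.0002,0,0],[0,-0.0002,0,0],[0,-0.0002,0,0],[0,-0.0002,0,0],[0,-0.0002,0,0],[0,-0.0002,0,0],[0,-0.0002,0,0],[0,-0.0002,0,0],[0,0,0,0],[0,0,0,0]]}}

```text
time_s: 29.5
ee_pos: [0.5207, 0.1957, 0.117]
eef_rot: [3.142, -0.0, -3.102]
force: [0.0, 0.2, 0.7]
grip_width: 0.0007
grip_force: 0.0
```

```bash
python3 e.py .068
```

```text
[0.5207 0.1957 0.117 ] [0.0047 0.2436 0.7492]
0.192 92.4 at30,110: [-0.4 -0.4]
[-0.4 -0.4 -0.4 -0.4 -0.4]
0.182 92.82971028940104 at30,110: [-3.56 -2.96]
[-3.5 -3.5 -3.5 -3.5 -3.2]
```

Clear of contact, the door stays shut to within about 0.3 mm. Retreating.

>>> {"op": "move_arm", "data": {"increments": [[0,-0.001,0,0],[0,-0.002,0,0],[0,-0.006,0,0],[0,-0.012,0,0],[0,0,-0.0345,0],[0,0,0,0]]}}

```text
time_s: 30.3
ee_pos: [0.5226, 0.1742, 0.1537]
eef_rot: [3.141, 0.004, -3.103]
force: [0.5, 0.3, -0.4]
grip_width: 0.0006
grip_force: 0.0
```

```bash
python3 e.py .075
```

```text
[0.5226 0.1742 0.1537] [ 0.4687  0.3179 -0.3793]
0.192 92.89109465496844 at30,110: [-0.6714  0.0143]
[-0.7 -0.7 -0.4 -0.4 -0.4 -0.4]
0.182 92.4 at30,110: [-3.8 -3.8]
[-3.8 -3.8 -3.8 -3.8 -3.8 -3.8]
```

>>> {"op": "move_arm", "data": {"increments": [[0,-0.04,0,0],[0,-0.05,-0.03,0],[0,0,-0.04,0],[0,0,0,0],[0,0,0,0]]}}

```text
time_s: 30.98
ee_pos: [0.5245, 0.0847, 0.22]
eef_rot: [-3.142, -0.002, -3.102]
force: [-0.3, 1.1, -0.5]
grip_width: 0.0006
grip_force: 0.0
```

```bash
python3 -c "
from station import hand_in
print(hand_in())"
```

```text
the job is handed in; nothing more can be done
None
```

The door is hung on both pins, let go, and pushed shut against its stops, and the job was handed in at about 31 s; the closing fit puts it within about half a degree of flush.

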